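# Set the seed tweezers to the marked gap over the dish

## Task

Lift the sprung tweezers off their rest (they are held by the blue finger pads), squeezing only enough to carry them with the tips still wide open, and bring them, level, until the tips are a few centimetres above the middle of the dish of seeds on the grey sample stage. Only there, squeeze on until the black pointer stands in the green band (12 mm between the tips), never letting the tips come together, and finish the program while still holding the tweezers there with that gap kept steady. Do not touch the dish with them or disturb it, the vials or the wash bottle.

Things in the scene. Friction and masses are not known exactly. Their poses are not given: they have to be found in the camera images.
- tweezers: steel sprung tweezers, 217 mm long, 65 g, balancing near x = 120, lying level in the rest. Origin: underside of the heel, between the leaf hinges; x from heel to tips, y to the left leaf, z up. Leaves 10 mm high (z 0 to 10). A blue ribbed pad on the outside of each leaf, x 103 to 137, z -2 to 14: grip across y at x = 120. White scale plate above the leaves at x 161 to 173, z to 15, y to -50
- grip_middle (a point): point midway between the two blue pads, at half their height: (120, 0, 6) mm in the tweezers' frame
- tips_middle (a point): point midway between the two tips: tweezers frame (199, 0, 5) mm
- tip_left (a point): inner face at the end of the left (+y) tip; distance from tip_right is the tip gap, 40 mm when let go
- tip_right (a point): inner face at the end of the right (-y) tip
- leaf_left (a joint): closing angle of the left leaf (rad): 0 let go (tip gap 40 mm), 0.070 at the marked gap of 12 mm, 0.099 tips together; gap in mm = 40 - 400 x angle. Both leaves always close by equal angles. Width over the blue pads in mm = 23 + 0.6 x gap: 47 let go, 30 at the mark, where the pads are parallel. Springs back with 4.5 N at each pad let go, 8 N at the mark
- leaf_right (a joint): the same for the right leaf, which carries the black pointer; it moves over the white scale plate of the left leaf: green band = marked gap of 12 mm (within 3 mm), red zone beyond it = gap too small
- rest: fixed rest: dark base plate 205 x 30 x 8 mm with two grey cross-bars, tops 40 mm above the bench (end lips to 48 mm), carrying the tweezers. Origin on the bench below the place to grip, x from heel to tips: heel bar at x = -125 mm (29 mm long in y), tip bar at x = 35 mm (76 mm long), each 8 mm thick; between them only the base plate is below the leaves
- stage: fixed round grey sample stage with blue top, 108 mm across and 10 mm high, carrying the dish; origin at the centre of its underside
- dish: white round dish of seeds, 93 mm across and 14 mm high, loose on the stage; origin at the centre of its underside, which is 10 mm above the bench
- wash_bottle: bystander: white wash bottle with blue cap, 156 mm high, to the right; origin under its centre
- vial_white: bystander: small vial with white cap, 23 mm wide, 60 mm high, standing to the right of the stage; origin under its centre
- vial_blue: bystander: small vial with blue cap, 23 mm wide, 60 mm high, standing to the right of the stage; origin under its centre
Not all that is in view belongs to the job. Leave any turquoise look-alike of the dish alone.

How it is judged:
By the outcome, as a careful person would: the job done as asked, in the order asked, and still so for the second after the job is handed in, while the arm keeps its last pose, push and grip.
It also fails if it takes over 42 s, if anything falls off the work surface, if the arm or the gripper's body presses on something with over 40 N, if the wrist force passes 120 N, or if a joint passes its speed limit or range.

## Robot

A 6-joint arm with a two-finger parallel gripper is mounted at the origin on the work surface; the furniture and walls round the work are solid. World frame = base frame: x ahead of the robot, y to its left, z up, the work surface at z = 0. Lengths are in m, angles in rad, forces in N, time in s.
With the tool pointing down it reaches from about 0.35 to 0.95 m from the base axis. Payload 17.4 kg.
Tool frame: the origin (TCP) lies between the finger pads; the fingertips stand 17 mm ahead of it and the grasp point (between the pads) lies 2 mm behind it; z points along the fingers, y is the line along which they close (so a half turn about z gives the same grasp; the last joint's range is limited). The gripper opens to 93 mm and grips with 3 to 60 N. Pads are 15 mm wide; open, the fingers measure 128 mm over their backs; the gripper's body (75 mm by 188 mm) begins 65 mm behind the grasp point.
Start: joints at [-1.292, 0.116, 1.442, -0, 1.584, -0.038], TCP at [0.21, -0.641, 0.236] pointing down, gripper open.
Joint ranges: [-2.83, 2.83], [-0.83, 2.19], [0.07, 2.5], [-1.14, 4.28], [0.01, 3], [-2.97, 2.97]. Speed limits (rad/s): [1.89, 1.89, 2.22, 3.14, 3.14, 3.14].

## Interface

Orientations are given as a unit quaternion [w, x, y, z].
In Python, from rig import arm gives the robot as it stands.
- The arm moves only by the tool send_rows, never from a script. Its argument "increments" is a list of rows, each an object with "translation": the shift along the tool's x, y, z in m, a list of three; "yaw": the turn about the tool's z in degrees; "hand": the closure in counts, from 0 (fully open) to 255 (shut). A call has 1 to 20 rows; each row is the pose to reach, as a shift and turn from the pose commanded when the call began, along the tool's axes at that moment; what a row does not reach only later rows make up. A row lasts 1/8 s, in which the tool goes at most 62.5 mm and 10.7 degrees, less where a joint would pass 70% of its speed; a pose out of reach is approached as far as the arm can. A call with a gripper value outside its range is refused whole. The fingers move at their own pace and stop on an object; the grip force is fixed at half the most. Time passes only in rows, so rows that repeat a pose let the fingers close. It gives the time, the measured TCP pose, the force, the opening and the grip force at its end, in the units of the state.
- arm.get_state(): the state, without advancing time (a new reading comes with each control period).
- arm.snapshot(name): name is "side" or "top" or "wrist"; returns a dict with "pixels" (384x512x3 uint8, red, green, blue), "camera_matrix" (3x3 intrinsics, pixels), "origin" and "rotation" of the camera in the world. Camera axes: x right, y down, z forward; pixel columns grow to the right and rows downward; lengths in m; the calibration is good to about 2 mm. The wrist camera is an equidistant fisheye: a pixel r from the principal point sees the ray r / f radians off the axis. A picture is of the moment at which its call begins. There is no depth.
- arm.hand_in(): hands the job in; it is judged then, once.
Trained networks look in a picture, given as the dict that the camera call returned (one of the last four; its "shot" number tells which), for a name from the list of things; names that differ only in an ending like _2 or _b are one class to them, and where a whole thing is asked for, a point or a joint stands for the part that bears it (a point fixed in the world has none). Each returns a list of dicts, best first, with "conf" (0 to 1); they miss things now and then, are a little off and sometimes report something else, mostly with a low value. They report only what shows in the picture. A call takes as long as a camera call. They do not tell look-alikes from the thing itself.
- arm.find_in(picture, query): "bbox" ([centre column, centre row, width, height] in pixels, round what is visible of it).
The state is a dict: "t": time; "joints": joint angles; "dq": joint speeds; "joint_torque": joint torques, N m; "eef_pos": TCP position; "tool_rot": TCP orientation; "ft_force": force on the tool from outside, world axes, zero at the start; "torque": the same for the moment, N m; "opening": finger opening in m; "grasp_force": force on a finger pad.
Only numpy, scipy, OpenCV 4.12 (cv2) and the standard library are available. Lean on these libraries where they do the work, as an engineer would, in place of code of your own. Each camera call takes 0.05 s, during which the arm holds its last target. There are 200 camera calls.

## Working session

There is one attempt and no reset: what is moved stays moved. The work goes in short steps, Python scripts to look and compute and a tool call to move; the robot and the scene stay as the last step left them, time stands still between calls to the robot, and variables do not carry over. Pictures are saved under pics/ and viewed, at most 10 in all, crops included, and the job is handed in when it is done.

Besides the shell and the picture viewer there is one more tool, called after "Call:" as name([rows], argument=value, ...), one row to a line, values as JSON. send_rows: Moves the arm, as the interface text tells. Its arguments: {"type":"object","properties":{"increments":{"type":"array","items":{"type":"object","properties":{"translation":{"type":"array","items":{"type":"number"}},"yaw":{"type":"number"},"hand":{"type":"number"}}}}},"required":["increments"]}

```bash
mkdir -p pics
cat > h.py <<'E'
import numpy as np, cv2
from rig import arm
def ray(s,u,v):
    K=np.array(s["camera_matrix"]);R=np.array(s["rotation"]);
    if R.shape!=(3,3):
        from scipy.spatial.transform import Rotation as Q
        R=Q.from_quat(np.roll(R,-1)).as_matrix()
    return np.array(s["origin"]),R,K
def hit(s,u,v,z,fish=False):
    o,R,K=ray(s,u,v)
    a=np.array([(u-K[0,2])/K[0,0],(v-K[1,2])/K[1,1]])
    if fish:
        r=np.hypot(*a); d=np.array([*(a/r*np.sin(r) if r>0 else a),np.cos(r)])
    else: d=np.array([*a,1])
    d=R@d
    return o+d*(z-o[2])/d[2]
def save(s,n,crop=None,k=1):
    p=s["pixels"][:,:,::-1]
    if crop: p=p[crop[1]:crop[3],crop[0]:crop[2]]
    cv2.imwrite(f"pics/{n}.png",cv2.resize(p,None,fx=k,fy=k,interpolation=cv2.INTER_CUBIC))
E
cat > a.py <<'E'
from h import *
np.set_printoptions(precision=4,suppress=True)
S={n:arm.snapshot(n) for n in("top","side")}
print(arm.get_state())
for n,s in S.items():
    save(s,n+"0",k=1.5)
    print(n,s["camera_matrix"],s["origin"],s["rotation"])
    for q in["tweezers","grip_middle","tips_middle","tip_left","tip_right","rest","stage","dish","wash_bottle","vial_white","vial_blue"]:
        for r in arm.find_in(s,q)[:2]:
            u,v=r["bbox"][:2]; print(n,q,np.round(r["bbox"],1),round(r["conf"],2),hit(s,u,v,.045 if q[0] in"tg" else .02))
E
python3 a.py
```

```text
{'t': 0.1, 'joints': array([-1.2918,  0.1164,  1.4422,  0.    ,  1.584 , -0.0378]), 'dq': array([ 0.0013, -0.0021, -0.0025,  0.0007, -0.0003, -0.0005]), 'joint_torque': array([  0.003 , -72.2894, -62.3863,   0.0781,   0.0227,  -0.0001]), 'eef_pos': array([ 0.2102, -0.6413,  0.235 ]), 'tool_rot': array([-0.0005,  0.9875,  0.1577, -0.0001]), 'ft_force': array([-0.1647, -0.0503,  0.0253]), 'torque': array([0.0379, 0.0145, 0.0116]), 'grasp_force': 0.0, 'opening': 0.09273223955140904}
top [[473.7738   0.     248.9893]
 [  0.     473.7738 184.4849]
 [  0.       0.       1.    ]] [ 0.1846 -0.0659  1.45  ] [ 0.0608 -0.699   0.7109 -0.048 ]
top tweezers [170.2 182.9  60.3  32.9] 0.65 [0.4121 0.1952 0.045 ]
top grip_middle [169.9 181.1  65.9  31.1] 0.81 [0.4176 0.1962 0.045 ]
top grip_middle [171.7 186.5  62.5  31.4] 0.43 [0.4011 0.1906 0.045 ]
top tips_middle [171.6 180.6  60.4  34.8] 0.75 [0.4191 0.1911 0.045 ]
top tip_left [197.1 173.6  13.   16.4] 0.74 [0.4391 0.1141 0.045 ]
top rest [175.6 186.1  62.1  37.1] 0.77 [0.4059 0.1832 0.02  ]
top stage [326.1 173.2  15.4  28.7] 0.61 [ 0.4374 -0.
[... 509 characters left out ...]
.1113]
side tweezers [220.2 163.7  17.7  11.3] 0.64 [0.3899 0.2333 0.045 ]
side grip_middle [223.5 164.9  15.8   8.1] 0.48 [0.3976 0.2143 0.045 ]
side tips_middle [221.1 163.2   8.8   8.2] 0.5 [0.3953 0.2382 0.045 ]
side rest [227.3 174.   38.8  21. ] 0.78 [0.3995 0.1734 0.02  ]
side stage [290.4 231.5  31.8   9.6] 0.44 [ 0.4118 -0.3493  0.02  ]
side dish [274.  210.4  21.8  18.1] 0.83 [ 0.4283 -0.2018  0.02  ]
side dish [233.9 204.3  19.5  11.5] 0.82 [ 0.325  -0.1129  0.02  ]
side wash_bottle [346.3 233.6  26.   56.6] 0.82 [ 0.5548 -0.4161  0.02  ]
side vial_white [293.3 243.3   4.4  20.7] 0.69 [ 0.388  -0.4135  0.02  ]
side vial_blue [314.4 241.5   8.6  22. ] 0.49 [ 0.4466 -0.4247  0.02  ]
```

View pics/top0.png

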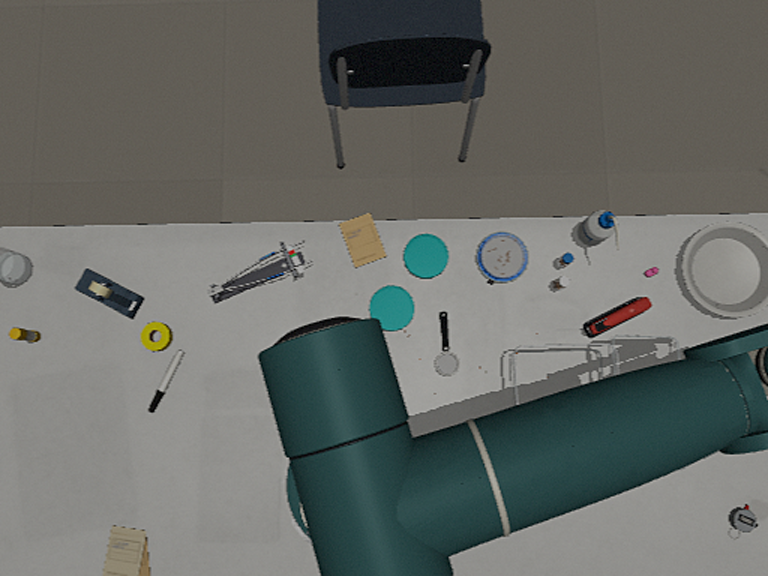

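View pics/side0.png

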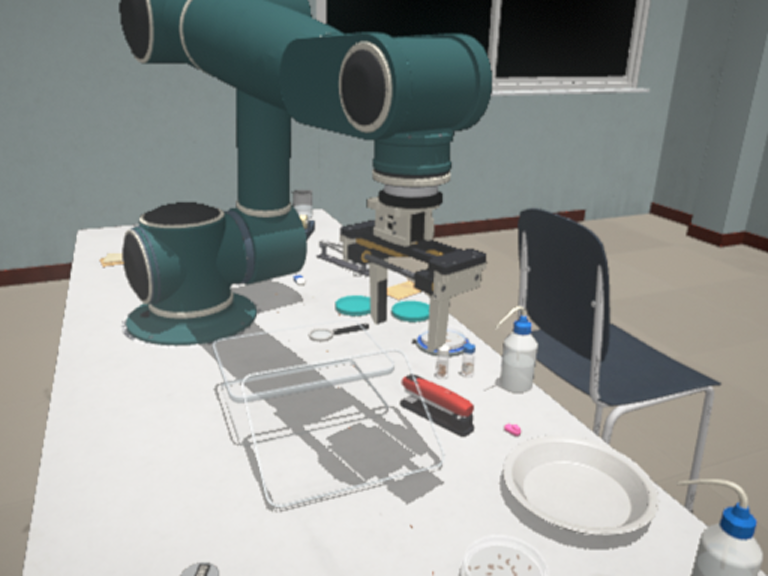

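The top view shows the tweezers in their rest, from heel (213,297) to tips (~303,255). The seed dish is at (501,257), with the vials at about (563,270) and the wash bottle at (600,228). The turquoise discs are the decoys.

```bash
cat > b.py <<'E'
from h import *
np.set_printoptions(precision=4,suppress=True)
s=arm.snapshot("top"); save(s,"tw1",(120,140,232,220),7)
a=hit(s,142,198,.045);b=hit(s,202,170,.045);d=b-a
print(a,b,np.degrees(np.arctan2(d[1],d[0])), np.linalg.norm(d), "dish",hit(s,334,171,.024))
E
python3 b.py
```

```text
[0.3678 0.2797 0.045 ] [0.4498 0.0992 0.045 ] -65.54909894461386 0.1982311275225991 dish [ 0.4431 -0.3016  0.024 ]
```

View pics/tw1.png

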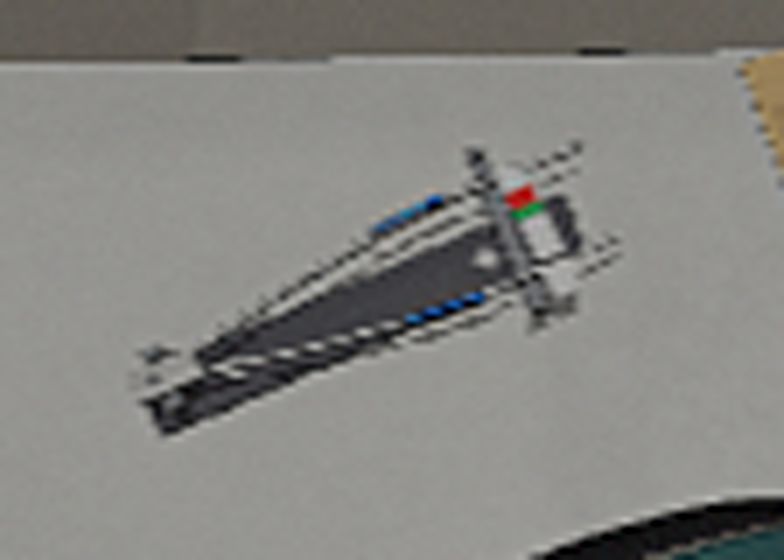

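The crop shows the blue pads at crop (408,213) and (448,308). The tips are at (580,148) and (618,240), and the heel is near (150,370).

```bash
cat > c.py <<'E'
from h import *
from scipy.spatial.transform import Rotation as Q
np.set_printoptions(precision=4,suppress=True)
s=arm.snapshot("top")
f=lambda x,y,z:hit(s,120+x/7,140+y/7,z)
g=f(428,260,.052);t=f(599,194,.045);h=f(150,370,.045);d=t-h
print("grip",g,"tip",t,"heel",h,np.degrees(np.arctan2(d[1],d[0])),np.linalg.norm(d))
st=arm.get_state();R=Q.from_quat(np.roll(st["tool_rot"],-1)).as_matrix();print(R)
for w in[(.3,-.5,.235),(.45,-.3,.235),(.5,-.05,.235),(g[0],g[1],.235)]:print(w,R.T@(np.array(w)-st["eef_pos"]))
E
python3 c.py
```

```text
grip [0.4279 0.1612 0.052 ] tip [0.4566 0.0884 0.045 ] heel [0.3834 0.2817 0.045 ] -69.24454111827085 0.2067176186587018
[[ 0.9502  0.3115 -0.0001]
 [ 0.3115 -0.9502  0.0001]
 [-0.     -0.0001 -1.    ]]
(0.3, -0.5, 0.235) [ 0.1293 -0.1064  0.0006]
(0.45, -0.3, 0.235) [ 0.3342 -0.2497  0.0006]
(0.5, -0.05, 0.235) [ 0.4596 -0.4717  0.0006]
(np.float64(0.427884825351553), np.float64(0.1611580788893369), 0.235) [ 0.4568 -0.6948  0.0007]
```

Call:
send_rows([
  {"translation": [0.045,-0.035,0],"yaw": 0,"hand": 0},
  {"translation": [0.09,-0.07,0],"yaw": -4,"hand": 0},
  {"translation": [0.13,-0.106,0],"yaw": -9,"hand": 0},
  {"translation": [0.18,-0.14,0],"yaw": -15,"hand": 0},
  {"translation": [0.23,-0.175,0],"yaw": -22,"hand": 0},
  {"translation": [0.28,-0.21,0],"yaw": -30,"hand": 0},
  {"translation": [0.33,-0.25,0],"yaw": -38,"hand": 0},
  {"translation": [0.36,-0.3,0],"yaw": -46,"hand": 0},
  {"translation": [0.395,-0.35,0],"yaw": -54,"hand": 0},
  {"translation": [0.425,-0.4,0],"yaw": -62,"hand": 0},
  {"translation": [0.45,-0.45,0],"yaw": -70,"hand": 0},
  {"translation": [0.46,-0.51,0],"yaw": -78,"hand": 0},
  {"translation": [0.46,-0.57,0],"yaw": -85,"hand": 0},
  {"translation": [0.458,-0.63,0.02],"yaw": -90,"hand": 0},
  {"translation": [0.457,-0.68,0.04],"yaw": -93,"hand": 0},
  {"translation": [0.457,-0.695,0.06],"yaw": -93,"hand": 0},
  {"translation": [0.457,-0.695,0.06],"yaw": -93,"hand": 0},
  {"translation": [0.457,-0.695,0.06],"yaw": -93,"hand": 0},
])

```text
t: 3.55
eef_pos: [0.4287, 0.1605, 0.1764]
tool_rot: [0.0, 0.566, 0.825, 0.0]
ft_force: [0.4, -0.1, 0.7]
opening: 0.0931
grasp_force: 0.0
```

```bash
cat > d.py <<'E'
from h import *
np.set_printoptions(precision=4,suppress=True)
s=arm.snapshot("wrist"); save(s,"w1",k=1.5)
st=arm.get_state();print(st["t"],st["joints"],st["eef_pos"],st["tool_rot"],s["camera_matrix"],s["origin"],s["rotation"])
for q in["tweezers","grip_middle","tips_middle","tip_left","tip_right","rest"]:
    for r in arm.find_in(s,q)[:2]:
        u,v=r["bbox"][:2]; print(q,np.round(r["bbox"],1),round(r["conf"],2),hit(s,u,v,.045,True))
E
python3 d.py
```

```text
3.6 [ 0.3024 -0.3546  1.9664 -0.0002  1.5288 -0.0651] [0.4288 0.1604 0.1765] [0.0004 0.566  0.8244 0.0003] [[297.3186   0.     252.5748]
 [  0.     297.3186 188.4578]
 [  0.       0.       1.    ]] [0.3989 0.2366 0.3251] [0.1438 0.9726 0.1804 0.0272]
tweezers [250.6 148.   63.8 221.3] 0.94 [0.4134 0.1944 0.045 ]
grip_middle [251.4 149.6  61.1 217.5] 0.69 [0.4146 0.1933 0.045 ]
tips_middle [249.4 150.   61.5 217.3] 0.7 [0.413  0.1922 0.045 ]
tip_left [249.9 149.6  62.1 219. ] 0.7 [0.4133 0.1928 0.045 ]
tip_left [251.9 161.1  63.1 182.2] 0.69 [0.4191 0.183  0.045 ]
tip_right [239.1 165.7  20.5 181.8] 0.71 [0.4092 0.1743 0.045 ]
rest [256.9 135.7  75.7 180.5] 0.96 [0.4147 0.2076 0.045 ]
```

View pics/w1.png

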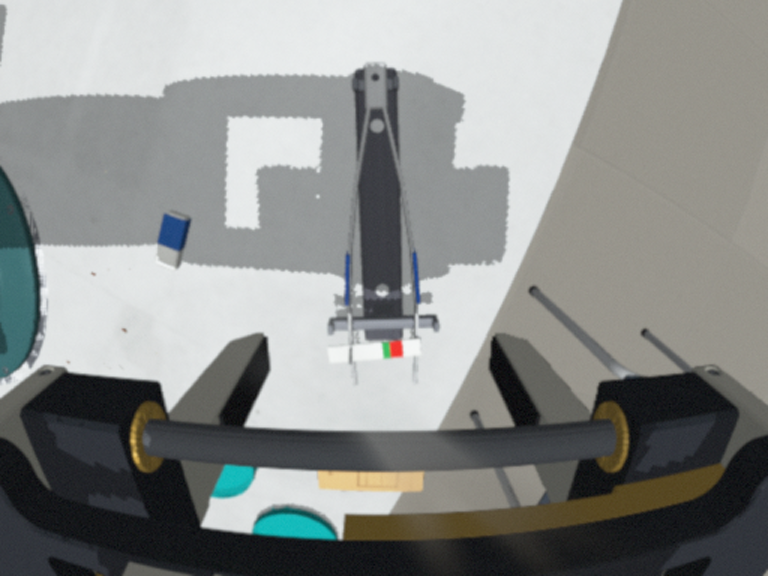

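The wrist view shows the pads at (348,278) and (416,278), the tips at (354,381) and (416,381), and the heel pin at about (376,77).

```bash
cat > e.py <<'E'
from h import *
from scipy.spatial.transform import Rotation as Q
np.set_printoptions(precision=4,suppress=True)
s=arm.snapshot("wrist")
f=lambda x,y,z:hit(s,x/1.5,y/1.5,z,True)
pl,pr=f(348,278,.05),f(416,278,.05);tl,tr=f(354,381,.05),f(416,381,.05);h=f(376,77,.05)
t=(tl+tr)/2;g=(pl+pr)/2;d=t-h
print("pads",g,np.linalg.norm(pl-pr),"tips",t,np.linalg.norm(tl-tr),"heel",h,np.linalg.norm(d),np.linalg.norm(t-g))
for v in(d,t-g,g-h):print(np.degrees(np.arctan2(v[1],v[0])))
st=arm.get_state();R=Q.from_quat(np.roll(st["tool_rot"],-1)).as_matrix()
print(np.degrees(np.arctan2(R[1,0],R[0,0])))
g2=t-d/np.linalg.norm(d)*.079
print(g2);
for q in(g,g2,t,h):print(R.T@(np.array([q[0],q[1],.046])-st["eef_pos"]))
E
python3 e.py
```

```text
pads [0.4293 0.1633 0.05  ] 0.04370194765979841 tips [0.4585 0.0938 0.05  ] 0.04358424356435071 heel [0.3804 0.2799 0.05  ] 0.2017966353207368 0.07537139301989328
-67.23084268432355
-67.19803984054886
-67.25039887035629
111.11913685355267
[0.4279 0.1667 0.05  ]
[0.0017 0.0018 0.1299]
[0.0053 0.0017 0.1299]
[-0.0737  0.004   0.1299]
[ 0.128  -0.0018  0.1298]
```

Call:
send_rows([
  {"translation": [0.0035,0.0018,0.04],"yaw": -1.7,"hand": 0},
  {"translation": [0.0035,0.0018,0.08],"yaw": -1.7,"hand": 30},
  {"translation": [0.0035,0.0018,0.11],"yaw": -1.7,"hand": 60},
  {"translation": [0.0035,0.0018,0.125],"yaw": -1.7,"hand": 80},
  {"translation": [0.0035,0.0018,0.1325],"yaw": -1.7,"hand": 100},
  {"translation": [0.0035,0.0018,0.1325],"yaw": -1.7,"hand": 115},
  {"translation": [0.0035,0.0018,0.1325],"yaw": -1.7,"hand": 115},
  {"translation": [0.0035,0.0018,0.1325],"yaw": -1.7,"hand": 115},
])

```text
t: 4.95
eef_pos: [0.4288, 0.1654, 0.0439]
tool_rot: [0.0, 0.553, 0.833, 0.0]
ft_force: [-0.2, 0.0, -0.5]
opening: 0.051
grasp_force: 0.0
```

Run:
```python
from h import *
s=arm.snapshot("wrist"); save(s,"w2",(150,20,350,300),2)
print(arm.get_state())
```

```text
{'t': 5.0, 'joints': array([ 3.12640007e-01, -2.48794804e-01,  2.10729034e+00, -3.42309697e-06,
        1.28222896e+00, -8.61937900e-02]), 'dq': array([-0.00026964,  0.00181016,  0.00387022,  0.00032973, -0.00212006,
       -0.00069187]), 'joint_torque': array([-4.58416893e-03, -3.64346623e+01, -5.73972738e+01,  7.40015600e-02,
        2.48532195e-02,  8.62427578e-05]), 'eef_pos': array([0.42867996, 0.16536499, 0.04372639]), 'tool_rot': array([2.71582309e-04, 5.53016752e-01, 8.33170021e-01, 3.38633984e-04]), 'ft_force': array([-0.29508026,  0.31621448, -0.9712709 ]), 'torque': array([-0.05023824, -0.12032048,  0.038252  ]), 'grasp_force': 0.0, 'opening': 0.05111753011808723}
```

View pics/w2.png

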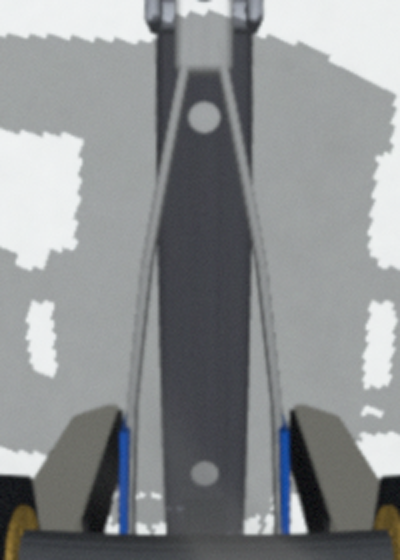

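Centred between the pads; close gently.

Call:
send_rows([
  {"translation": [0,0,0],"yaw": 0,"hand": 120},
  {"translation": [0,0,0],"yaw": 0,"hand": 126},
  {"translation": [0,0,0],"yaw": 0,"hand": 130},
  {"translation": [0,0,0],"yaw": 0,"hand": 133},
  {"translation": [0,0,0],"yaw": 0,"hand": 133},
  {"translation": [0,0,0],"yaw": 0,"hand": 133},
])

```text
t: 5.75
eef_pos: [0.4285, 0.1653, 0.0432]
tool_rot: [0.0, 0.553, 0.833, 0.0]
ft_force: [0.1, -1.0, 2.0]
opening: 0.0445
grasp_force: 5.8
```

Call:
send_rows([
  {"translation": [0,0,-0.004],"yaw": 0,"hand": 133},
  {"translation": [0,0,-0.01],"yaw": 0,"hand": 133},
  {"translation": [0,0,-0.02],"yaw": 0,"hand": 133},
  {"translation": [0,0,-0.035],"yaw": 0,"hand": 133},
  {"translation": [0,0,-0.05],"yaw": 0,"hand": 133},
  {"translation": [0,0,-0.065],"yaw": 0,"hand": 133},
  {"translation": [0,0,-0.075],"yaw": 0,"hand": 133},
  {"translation": [0,0,-0.08],"yaw": 0,"hand": 133},
  {"translation": [0,0,-0.08],"yaw": 0,"hand": 133},
])

```text
t: 6.88
eef_pos: [0.4285, 0.1653, 0.1232]
tool_rot: [0.0, 0.553, 0.833, 0.0]
ft_force: [-0.2, -0.3, 0.2]
opening: 0.0447
grasp_force: 4.9
```

Run:
```python
from h import *
s=arm.snapshot("wrist"); save(s,"w3",k=1.5)
t=arm.snapshot("side"); save(t,"s3",(180,120,300,210),6)
print(arm.get_state())
```

```text
{'t': 6.975, 'joints': array([ 3.12650321e-01, -3.20254948e-01,  2.02896232e+00, -1.43877785e-05,
        1.43361169e+00, -8.62108849e-02]), 'dq': array([ 1.12387827e-03,  3.43708576e-03,  7.94140196e-04,  5.04657962e-04,
        3.58125186e-05, -1.05765664e-03]), 'joint_torque': array([ 2.22045455e-03, -3.45680380e+01, -6.14018869e+01,  7.61790248e-02,
        3.86359915e-02,  1.74151446e-04]), 'eef_pos': array([0.42823583, 0.16522311, 0.12266728]), 'tool_rot': array([-2.20586477e-04,  5.53004932e-01,  8.33177900e-01, -2.88629983e-04]), 'ft_force': array([ 0.38703873, -0.61312656, -0.78806614]), 'torque': array([ 0.00926336, -0.10619957,  0.01928586]), 'grasp_force': 4.854167617186249, 'opening': 0.04495744408676923}
```

View pics/w3.png

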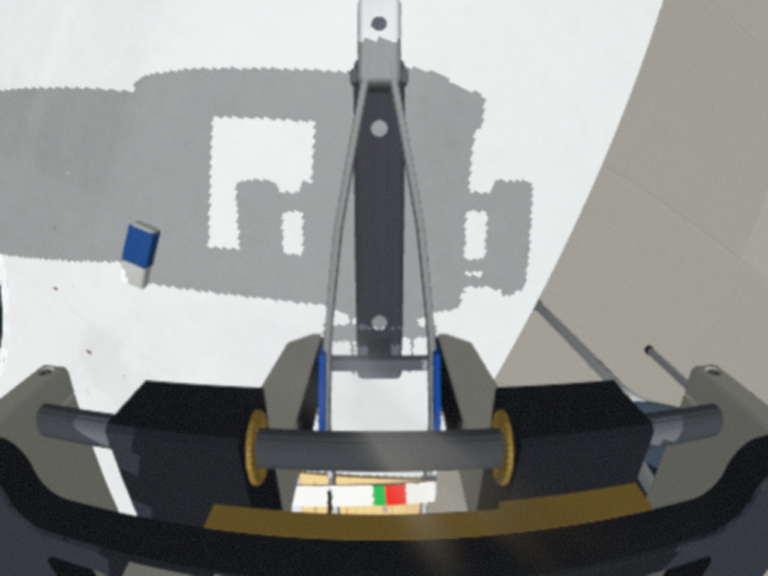

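View pics/s3.png

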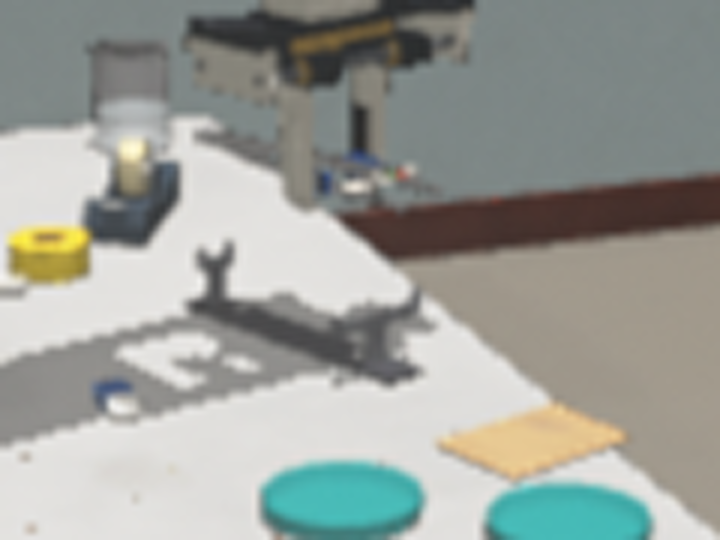

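The tweezers are lifted clear and look level. The pointer is in the white part of the scale at (330,500), so the tips are wide open. I'll re-check the dish now that the arm is clear of it.

Run:
```python
from h import *
from scipy.spatial.transform import Rotation as Q
np.set_printoptions(precision=4,suppress=True)
for n in("top","side"):
    s=arm.snapshot(n)
    for q in("dish","stage","vial_white","vial_blue"):
        for r in arm.find_in(s,q)[:3]:
            u,v=r["bbox"][:2];print(n,q,np.round(r["bbox"],1),round(r["conf"],2),hit(s,u,v,.02 if q=="dish" else .01))
st=arm.get_state();R=Q.from_quat(np.roll(st["tool_rot"],-1)).as_matrix()
tip=st["eef_pos"]+R@[-.0772,0,0];print(tip,R[:,0],R[:,1])
print(R.T@(np.array([.443,-.3016,tip[2]])-tip))
```

```text
top dish [281.7 170.1  33.4  31.7] 0.67 [ 0.4496 -0.1426  0.02  ]
top dish [260.8 203.6  30.5  29.7] 0.61 [ 0.3475 -0.0766  0.02  ]
top dish [334.2 172.   33.2  31.2] 0.56 [ 0.4407 -0.3027  0.02  ]
top stage [333.6 170.8  34.8  38.7] 0.71 [ 0.4462 -0.3027  0.01  ]
side dish [273.1 209.1  26.8  13.6] 0.73 [ 0.4297 -0.1918  0.02  ]
side dish [237.6 203.4  28.3  11. ] 0.63 [ 0.3389 -0.1102  0.02  ]
side dish [295.8 228.4  35.8  19.3] 0.6 [ 0.4352 -0.3374  0.02  ]
side stage [293.2 231.   30.6  13. ] 0.51 [ 0.43   -0.3322  0.01  ]
side vial_white [293.4 243.3   6.9  18.7] 0.6 [ 0.397  -0.3977  0.01  ]
side vial_white [234.5 148.8  44.6  18.8] 0.31 [0.5568 0.5295 0.01  ]
side vial_blue [313.4 242.6  11.5  22.1] 0.48 [ 0.4507 -0.4136  0.01  ]
[0.4584 0.0941 0.1231] [-0.3883  0.9215  0.    ] [ 0.9215  0.3883 -0.    ]
[-0.3587 -0.1679 -0.    ]
```

Call:
send_rows([
  {"translation": [-0.01,-0.005,0],"yaw": 0,"hand": 133},
  {"translation": [-0.03,-0.014,0],"yaw": 0,"hand": 133},
  {"translation": [-0.055,-0.026,0],"yaw": 0,"hand": 133},
  {"translation": [-0.085,-0.04,0],"yaw": 0,"hand": 133},
  {"translation": [-0.115,-0.054,0],"yaw": 0,"hand": 133},
  {"translation": [-0.145,-0.068,0],"yaw": 0,"hand": 133},
  {"translation": [-0.175,-0.082,0],"yaw": 0,"hand": 133},
  {"translation": [-0.205,-0.096,0],"yaw": 0,"hand": 133},
  {"translation": [-0.235,-0.11,0],"yaw": 0,"hand": 133},
  {"translation": [-0.265,-0.124,0],"yaw": 0,"hand": 133},
  {"translation": [-0.295,-0.138,0],"yaw": 0,"hand": 133},
  {"translation": [-0.32,-0.15,0],"yaw": 0,"hand": 133},
  {"translation": [-0.34,-0.159,0],"yaw": 0,"hand": 133},
  {"translation": [-0.352,-0.165,0],"yaw": 0,"hand": 133},
  {"translation": [-0.359,-0.168,0],"yaw": 0,"hand": 133},
  {"translation": [-0.359,-0.168,0],"yaw": 0,"hand": 133},
])

```text
t: 9.48
eef_pos: [0.413, -0.2308, 0.1231]
tool_rot: [-0.0, 0.553, 0.833, 0.0]
ft_force: [0.0, -0.1, -1.3]
opening: 0.0451
grasp_force: 4.9
```

```bash
cat > p.py <<'E'
from h import *
from scipy.spatial.transform import Rotation as Q
np.set_printoptions(precision=4,suppress=True)
T=arm.snapshot("top");S=arm.snapshot("side")
st=arm.get_state();R=Q.from_quat(np.roll(st["tool_rot"],-1)).as_matrix()
tip=st["eef_pos"]+R@[-.0772,0,-.002];print(tip,st["eef_pos"],st["opening"],st["grasp_force"])
def proj(s,p):
    o,Rc,K=ray(s,0,0);c=Rc.T@(np.array(p)-o);return (K@c/c[2])[:2]
for n,s,b in(("top",T,(300,130,370,200)),("side",S,(255,170,335,260))):
    p=s["pixels"][b[1]:b[3],b[0]:b[2],::-1];k=6;p=cv2.resize(p,None,fx=k,fy=k,interpolation=cv2.INTER_CUBIC)
    for q,c in(((.443,-.3016,.024),(0,0,255)),(tip,(0,255,0)),((tip[0],tip[1],.024),(255,0,255))):
        u=proj(s,q);print(n,u);cv2.drawMarker(p,tuple(int(x) for x in (u-b[:2]+.5)*k),c,0,14,1)
    if n=="top":A=p
    else:B=p
h=max(A.shape[0],B.shape[0]);A=cv2.copyMakeBorder(A,0,h-A.shape[0],0,0,0);B=cv2.copyMakeBorder(B,0,h-B.shape[0],0,0,0)
I=np.hstack([A,B])[:,:];I=cv2.resize(I,None,fx=.85,fy=.85);print(I.shape);import sys;cv2.imwrite(f"pics/{sys.argv[1]}.png",I)
E
python3 p.py p1
```

```text
[ 0.4431 -0.3015  0.1251] [ 0.4131 -0.2304  0.1231] 0.04479131861568964 4.854004303469992
top [334.0092 171.0173]
top [339.593  164.5335]
top [333.969  170.9944]
side [292.6086 221.6135]
side [294.3476 190.0378]
side [292.6123 221.593 ]
(459, 765, 3)
```

View pics/p1.png

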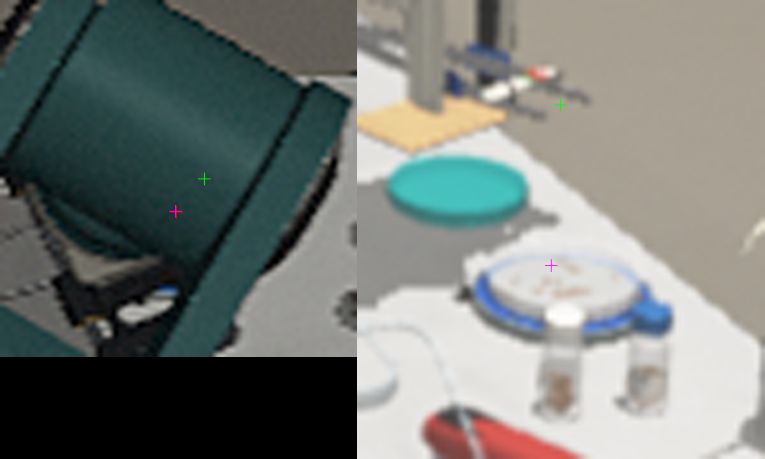

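The right half (side view) shows the tip pair at (545,115) and (587,98), close to the predicted green mark. The dish centre is about 4 camera pixels below its predicted mark, so I'll fit circles to the dish and stage.

```bash
cat > f.py <<'E'
from h import *
T=arm.snapshot("top");S=arm.snapshot("side")
def proj(s,P):
    o,Rc,K=ray(s,0,0);c=(np.array(P)-o)@Rc;c=c@K.T;return c[:,:2]/c[:,2:]
th=np.linspace(0,2*np.pi,80)
def circ(s,c,r,z):return proj(s,np.c_[c[0]+r*np.cos(th),c[1]+r*np.sin(th),0*th+z])
top=cv2.imread("pics/top0.png");side=S["pixels"][:,:,::-1]
def show(s,img,b,f,c):
    k=6;p=cv2.resize(img[int(b[1]*f):int(b[3]*f),int(b[0]*f):int(b[2]*f)],None,fx=k/f,fy=k/f,interpolation=cv2.INTER_CUBIC)
    for r,z,col in((.054,.010,(0,255,0)),(.0465,.024,(0,0,255)),(.054,0,(0,255,255))):
        q=((circ(s,c,r,z)-b[:2]+.5)*k).astype(int);cv2.polylines(p,[q],True,col,1)
    return p
# blue masks -> bbox
for n,img,f,b in(("top",top,1.5,(305,145,362,198)),("side",side,1,(270,210,320,240))):
    c=img[int(b[1]*f):int(b[3]*f),int(b[0]*f):int(b[2]*f)].astype(int);m=(c[...,0]-c[...,2]>45)
    y,x=np.nonzero(m);print(n,x.min()/f+b[0],x.max()/f+b[0],y.min()/f+b[1],y.max()/f+b[1],len(x))
c=(.443,-.302)
for n,s in(("top",T),("side",S)):
    q=circ(s,c,.054,.01);print(n,q.min(0),q.max(0))
A=show(T,top,(300,140,365,200),1.5,c);B=show(S,side,(265,200,330,260),1,c)
cv2.imwrite("pics/f.png",np.hstack([A,B]))
E
python3 f.py
```

```text
top 319.0 351.0 155.0 187.66666666666666 367
side 270.0 316.0 210.0 234.0 169
top [315.83551763 154.67713546] [351.03442645 189.19703964]
side [274.32966585 218.02858015] [310.66377609 234.41823771]
```

View pics/f.png

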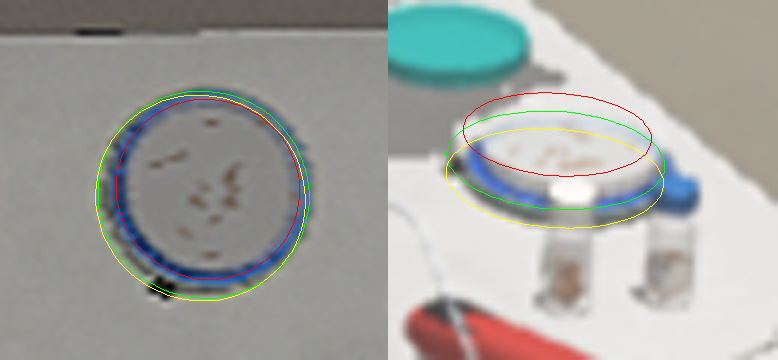

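The overlay puts the dish about 4 mm further toward −y. I'll correct for that and descend.

Call:
send_rows([
  {"translation": [-0.001,-0.001,0.005],"yaw": 0,"hand": 133},
  {"translation": [-0.003,-0.001,0.018],"yaw": 0,"hand": 133},
  {"translation": [-0.004,-0.002,0.033],"yaw": 0,"hand": 133},
  {"translation": [-0.004,-0.002,0.048],"yaw": 0,"hand": 133},
  {"translation": [-0.004,-0.002,0.058],"yaw": 0,"hand": 133},
  {"translation": [-0.004,-0.002,0.062],"yaw": 0,"hand": 133},
  {"translation": [-0.004,-0.002,0.062],"yaw": 0,"hand": 133},
  {"translation": [-0.004,-0.002,0.062],"yaw": 0,"hand": 133},
])

```text
t: 10.68
eef_pos: [0.413, -0.2354, 0.0616]
tool_rot: [0.0, 0.553, 0.833, 0.0]
ft_force: [0.1, 0.7, 0.3]
opening: 0.0447
grasp_force: 4.9
```

Run:
```python
from h import *
s=arm.snapshot("side");w=arm.snapshot("wrist")
a=cv2.resize(s["pixels"][170:250,230:330,::-1],(500,400),interpolation=cv2.INTER_CUBIC)
b=cv2.resize(w["pixels"][270:350,170:310,::-1],(300,171),interpolation=cv2.INTER_CUBIC)
b=cv2.copyMakeBorder(b,0,229,0,0,0)
cv2.imwrite("pics/q.png",np.hstack([a,b]));st=arm.get_state();print(st["t"],st["eef_pos"],st["opening"],st["grasp_force"])
```

```text
10.775 [ 0.4129373  -0.23535816  0.06157966] 0.04493686722294642 4.853997720238112
```

View pics/q.png

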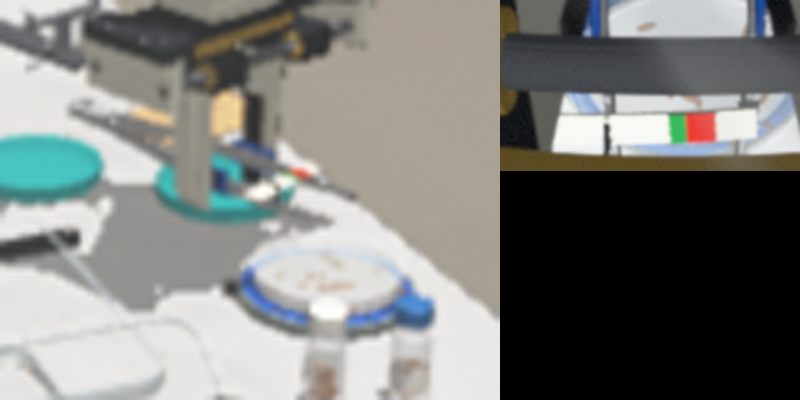

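The tips are above the dish, the tweezers look level, and the pointer stands well left of the green band (dark mark at (607,133), green at (678,130)). Next I squeeze gradually.

Call:
send_rows([
  {"translation": [0,0,0],"yaw": 0,"hand": 138},
  {"translation": [0,0,0],"yaw": 0,"hand": 143},
  {"translation": [0,0,0],"yaw": 0,"hand": 148},
  {"translation": [0,0,0],"yaw": 0,"hand": 153},
  {"translation": [0,0,0],"yaw": 0,"hand": 158},
  {"translation": [0,0,0],"yaw": 0,"hand": 162},
  {"translation": [0,0,0],"yaw": 0,"hand": 166},
  {"translation": [0,0,0],"yaw": 0,"hand": 170},
  {"translation": [0,0,0],"yaw": 0,"hand": 172},
  {"translation": [0,0,0],"yaw": 0,"hand": 172},
  {"translation": [0,0,0],"yaw": 0,"hand": 172},
  {"translation": [0,0,0],"yaw": 0,"hand": 172},
])

```text
t: 12.28
eef_pos: [0.4127, -0.2353, 0.0611]
tool_rot: [-0.0, 0.553, 0.833, 0.0]
ft_force: [-0.3, 0.3, -1.1]
opening: 0.0305
grasp_force: 7.9
```

Run:
```python
from h import *
s=arm.snapshot("side");w=arm.snapshot("wrist")
a=cv2.resize(s["pixels"][190:250,250:320,::-1],(420,360),interpolation=cv2.INTER_CUBIC)
b=cv2.resize(w["pixels"][300:350,180:300,::-1],(360,150),interpolation=cv2.INTER_CUBIC)
b=cv2.copyMakeBorder(b,0,210,0,0,0)
cv2.imwrite("pics/r.png",np.hstack([a,b]));st=arm.get_state();print(st["t"],st["eef_pos"],st["opening"],st["grasp_force"])
```

```text
12.375 [ 0.41273633 -0.23523988  0.0611307 ] 0.030289477239641604 7.906113713979721
```

View pics/r.png

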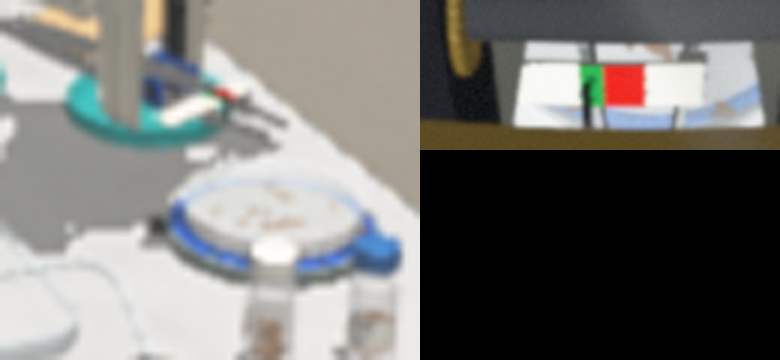

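The pointer now stands in the green band (about x 589, band 580–604), and the tips are above the dish centre. One fine nudge, then I hold.

Call:
send_rows([
  {"translation": [0,0,0],"yaw": 0,"hand": 173},
  {"translation": [0,0,0],"yaw": 0,"hand": 174},
  {"translation": [0,0,0],"yaw": 0,"hand": 174},
  {"translation": [0,0,0],"yaw": 0,"hand": 174},
  {"translation": [0,0,0],"yaw": 0,"hand": 174},
  {"translation": [0,0,0],"yaw": 0,"hand": 174},
  {"translation": [0,0,0],"yaw": 0,"hand": 174},
  {"translation": [0,0,0],"yaw": 0,"hand": 174},
])

```text
t: 13.38
eef_pos: [0.4127, -0.2352, 0.0611]
tool_rot: [-0.0, 0.553, 0.833, 0.0]
ft_force: [1.5, 0.3, -0.2]
opening: 0.0296
grasp_force: 8.2
```

Run:
```python
from rig import arm
s=arm.get_state();print(s["t"],s["opening"],s["grasp_force"],s["eef_pos"])
if .0285<s["opening"]<.0313: print(arm.hand_in())
```

```text
13.375 0.029574545232940366 8.238138109445572 [ 0.41273769 -0.23523937  0.06113761]
the job is handed in; nothing more can be done
None
```

The job is handed in at 13.4 s: the tweezers are held level with the tips about 4 cm above the dish, off its centre by under 1 cm as far as the cameras could tell. The pointer was in the green band when last viewed, and after one final small squeeze the opening reads 29.6 mm, a gap of about 11 mm. I viewed 11 pictures, one over the limit of 10.

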